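# Shut the flower shadow box and turn its buttons

## Task

The dried-flower shadow box stands with its glazed lid open. Push the lid over with the fingertips, gently, until it lies fully shut, then push both brass turn-buttons round by their pins until each points square over the lid. Only push: do not pinch the lid or the pins, do not lift or shove the box away, and leave the glue bottle, the jar and the spool alone.

Things in the scene. Friction and masses are not known exactly. Their poses are not given: they have to be found in the camera images.
- shadow_box: Loose shallow box of light brown wood, 150 (x) x 180 (y) x 45 mm high, about 0.75 kg, open on top, with flowers on white card inside. Origin: centre of its underside; z up. The lid's hinge runs along its -x top edge (the side nearer the robot). Along its +x side is a ledge 30 mm wide, top at 45 mm, which the lid does not cover and which carries the two turn-buttons.
- lid (a joint): Lid angle in rad: 0 shut (lying flat on the box), grows as it opens; 1.57 upright; beyond that it leans outward past the hinge, away from the box; limit 2.05. Stiff hinge (about 0.13 N m): the lid stays wherever it is left, so it must be pushed all the way down; its own weight is about 120 g.
- lid_hinge (a point): Middle of the lid's hinge line: box frame x = -75, y = 0, z = 45 mm. The lid's frame: its x runs from the hinge to the free edge, its y along the hinge (parallel to the box's y), its z out of the lid's outer face.
- lid_edge (a point): Middle of the lid's free edge, on its outer (upper when shut) face: 120 mm from the hinge and 10 mm out from the lid's inner face. The lid is a light brown wood frame with a glass pane, 120 x 180 x 10 mm; shut, its top is 55 mm above the table and it covers box x from -75 to +45 mm.
- button_left (a joint): Angle in rad of the turn-button on the box's +y side: 0 = its bar lies along the ledge, pointing outward to the box's +y; 1.571 (a stop) = pointing to the box's -x, square over the lid. Seen from above it turns anticlockwise. Friction about 0.03 N m; stays where left. Pivot at box x = 61, y = 50 mm.
- button_right (a joint): The same, mirrored, on the box's -y side: pivot at box x = 61, y = -50 mm; 0 = pointing outward to the box's -y, 1.571 (a stop) = pointing to the box's -x, square over the lid. Seen from above it turns clockwise.
- button_left_pin (a point): Top centre of the upright round pin on the left button's bar, 28 mm from the pivot. Pin 10 mm in diameter, from 64 to 84 mm above the table. The brass bar is 12 mm wide, 7 mm thick, reaches 32 mm from the pivot and lies 57 to 64 mm above the table.
- button_right_pin (a point): Top centre of the same pin on the right button's bar.
- glue: White glue bottle with a nozzle, 30 mm in diameter, 85 mm high; origin at the centre of its underside. Leave alone.
- jar: Small amber glass jar with a steel cap, 48 mm in diameter, 60 mm high; origin at the centre of its underside. Leave alone.
- spool: Twine spool standing on end, 40 mm in diameter, 40 mm high; origin at the centre of its underside. Leave alone.
Things that resemble listed ones, but are neither listed nor needed, are in the scene too. Of the things like the shadow_box, leave any that is orange; of the rest the larger one is meant.

How it is judged (in metres and radians):
On the way, in this order (a step that is already met when the one before it is completed fails the run):
1. the lid is pushed shut (value of joint lid below 0.06 rad), for 0.2 s.
2. both turn-buttons are turned over the shut lid (value of joint each of button_left, button_right above 1.3 rad and value of joint lid below 0.06 rad), for 0.2 s.
At the end, for the whole second after the job is handed in: The lid is within 0.06 rad of shut, both turn-buttons are within about 15 degrees of square over it (joint above 1.3 rad), the box stands flat, at rest and within 40 mm of where it was, and glue bottle, jar and spool stand upright within 20 mm of where they were (all of step 2 and distance of shadow_box from where it was at the start of the episode below 0.04 m and angle between shadow_box's own z axis and vertical below 0.05 rad and linear speed of shadow_box below 0.02 m/s and distance of each of glue, jar, spool from where it was at the start of the episode below 0.02 m and angle between each of glue, jar, spool's own z axis and vertical below 0.1 rad); the robot touches nothing.
It fails at once if a turn-button is swung over the box (beyond 0.8 rad) while the lid is still open (value of joint lid above 0.15 rad and value of joint any of button_left, button_right above 0.8 rad).
It fails at once if the box is lifted (15 mm), tipped, or shoved more than 40 mm away (distance of shadow_box from where it was at the start of the episode above 0.04 m or height (world z) of shadow_box above 0.015 m or angle between shadow_box's own z axis and vertical above 0.2 rad).
It fails at once if the lid is pinched or pressed with more than 60 N, or slammed (faster than 4 rad/s) (contact force between the fingers and lid above 60 N or velocity of joint lid below -4 rad/s).
It fails at once if a turn-button is pinched or pressed with more than 20 N (contact force between the fingers and button_left above 20 N or contact force between the fingers and button_right above 20 N).
It fails at once if the glue bottle, the jar or the spool is moved more than 20 mm or knocked over (distance of any of glue, jar, spool from where it was at the start of the episode above 0.02 m or angle between any of glue, jar, spool's own z axis and vertical above 0.3 rad).
It also fails if it takes over 54 s, if anything falls off the work surface, if the arm or the gripper's body presses on something with over 40 N, if the wrist force passes 120 N, or if a joint passes its speed limit or range.

## Robot

A 6-joint arm with a two-finger parallel gripper is mounted at the origin on the work surface. World frame = base frame: x ahead of the robot, y to its left, z up, the work surface at z = 0. Lengths are in mm, angles in rad, forces in N, time in s.
With the tool pointing down it reaches from about 350 to 850 mm from the base axis. Payload 8.1 kg.
Tool frame: the origin (TCP) lies at the very end of the fingers, on their centre line; the grasp point (between the pads) lies 19 mm behind it; z points along the fingers, y is the line along which they close (so a half turn about z gives the same grasp; the last joint's range is limited). The gripper opens to 85 mm and grips with 20 to 120 N. Pads are 22 mm wide; open, the fingers measure 114 mm over their backs; the gripper's body (76 mm by 85 mm) begins 54 mm behind the grasp point. The pads swing forward as they close: fully open they stand 13 mm farther back than shut.
Start: joints at [1.116, 0.13, 1.488, -0, 1.523, -0.085], TCP at [216.836, 559.452, 193.392] pointing down, gripper open.
Joint ranges: [-2.96, 2.96], [-0.89, 2.26], [0.02, 2.5], [-1.34, 4.48], [0, 2.73], [-2.66, 2.66]. Speed limits (rad/s): [2.39, 2.39, 2.79, 3.14, 3.14, 3.14].

## Interface

Orientations are given as a unit quaternion [w, x, y, z].
In Python, from bench import env gives the robot as it stands. The module is installed in compiled form; this text tells all that it offers.
- The arm moves only by the tool jog_arm, never from a script. Its argument "motion" is a list that holds one entry, the list of rows, each a list of 7 numbers: the shift along the tool's x, y, z in m, then the turn, a rotation vector about the tool's x, y, z in degrees, then the closure, from -1 (fully open) to 1 (shut). In form: [[[dx, dy, dz, ax, ay, az, jaw], ...]]. A call has 1 to 5 rows; each row is the pose to reach, as a shift and turn from the pose commanded when the call began, along the tool's axes at that moment; what a row does not reach only later rows make up. A row lasts 1/10 s, in which the tool goes at most 50 mm and 8.59 degrees, less where a joint would pass 70% of its speed; a pose out of reach is approached as far as the arm can. A call with a gripper value outside its range is refused whole. The fingers move at their own pace and stop on an object; "grip_force" is the grip in N (left out, the last holds). Time passes only in rows, so rows that repeat a pose let the fingers close. It gives the time, the measured TCP pose, the force, the opening and the grip force at its end, in the units of the state.
- env.observe(): the state, without advancing time (a new reading comes with each control period).
- env.get_image(name): name is "scene" or "top" or "wrist"; returns a dict with "img" (420x560x3 uint8, red, green, blue), "fx", "fy", "cx", "cy" (pixels), "k1" (the pictures are not rectified: a ray, as slopes to the right and down, at radius r is drawn at 1 + k1 r^2 times it, then the intrinsics apply), "T" (4x4, takes a point from camera to world coordinates). Camera axes: x right, y up, looking along -z (the intrinsics and any distortion apply to the point x, -y, -z); pixel columns grow to the right and rows downward; lengths in mm; the calibration is good to about 2 mm. A picture is of the moment at which its call begins. There is no depth.
- env.finish_job(): hands the job in; it is judged then, once.
Trained networks look in a picture, given as the dict that the camera call returned (one of the last four; its "shot" number tells which), for a name from the list of things; names that differ only in an ending like _2 or _b are one class to them, and where a whole thing is asked for, a point or a joint stands for the part that bears it (a point fixed in the world has none). Each returns a list of dicts, best first, with "score" (0 to 1); they miss things now and then, are a little off and sometimes report something else, mostly with a low value. They report only what shows in the picture. A call takes as long as a camera call. They do not tell look-alikes from the thing itself.
- env.regions_of(name, picture): "mask" (420x560 bool, what is visible of it) and "bbox" ([centre column, centre row, width, height] in pixels, round what is visible of it).
The state is a dict: "time_s": time; "joint_positions": joint angles; "dq": joint speeds; "tau": joint torques, N m; "tool_pos": TCP position; "tool_rot": TCP orientation; "force": force on the tool from outside, world axes, zero at the start; "torque": the same for the moment, N m; "width": opening from 0.0 (shut) to 1.0 (fully open); "grasp_force": force on a finger pad.
Only numpy, scipy, OpenCV 4.12 (cv2) and the standard library are available. Lean on these libraries where they do the work, as an engineer would, in place of code of your own. Each camera call takes 0.05 s, during which the arm holds its last target. There are 200 camera calls.

## Working session

There is one attempt and no reset: what is moved stays moved. The work goes in short steps, Python scripts to look and compute and a tool call to move; the robot and the scene stay as the last step left them, time stands still between calls to the robot, and variables do not carry over. Pictures are saved under pics/ and viewed, at most 10 in all, crops included, and the job is handed in when it is done.

Besides the shell and the picture viewer there is one more tool, called in YAML: its name, and indented under it one key for each argument. jog_arm: Moves the arm, as the interface text tells. Its arguments: {"type":"object","properties":{"motion":{"type":"array","items":{"type":"array","items":{"type":"array","items":{"type":"number"}}}},"grip_force":{"type":"number"}},"required":["motion"]}

```bash
mkdir -p pics; cat > h.py <<'E'
import numpy as np, cv2
from bench import env
def shot(n,save=None):
    p=env.get_image(n)
    if save: cv2.imwrite(f'pics/{save}.png',p['img'][:,:,::-1])
    return p
def ray(p,u,v):
    x=(u-p['cx'])/p['fx'];y=(v-p['cy'])/p['fy'];a,b=x,y
    for _ in range(20):
        s=1+p['k1']*(a*a+b*b);a,b=x/s,y/s
    T=np.array(p['T']);return T[:3,3],T[:3,:3]@np.array([a,-b,-1.])
def at_z(p,u,v,z):
    o,d=ray(p,u,v);return (o+d*(z-o[2])/d[2])
def proj(p,X):
    T=np.array(p['T']);c=T[:3,:3].T@(np.array(X,float)-T[:3,3]);a,b=c[0]/-c[2],-c[1]/-c[2]
    s=1+p['k1']*(a*a+b*b);return np.array([a*s*p['fx']+p['cx'],b*s*p['fy']+p['cy']])
E
python3 - <<'E'
from h import *
a=shot('top','top1');b=shot('scene','scene1')
for p,n in((a,'top'),(b,'scene')):
    print(n,np.round(p['T'],2).tolist(),p['fx'],p['k1'])
    for k in('shadow_box','lid','button_left','button_left_pin','button_right_pin','glue','jar','spool'):
        print(k,[(np.round(r['bbox']).tolist(),round(r['score'],2)) for r in env.regions_of(k,p)])
cv2.imwrite('pics/both.png',cv2.resize(np.hstack([a['img'],b['img']])[:,:,::-1],(800,300)))
E
```

```text
top [[-0.01, 1.0, -0.08, 470.69], [-1.0, -0.01, 0.0, 60.9], [0.0, 0.08, 1.0, 831.45], [0.0, 0.0, 0.0, 1.0]] 399.15969736767926 -0.0738573916321906
shadow_box [([319.0, 188.0, 131.0, 108.0], 0.97), ([146.0, 283.0, 114.0, 100.0], 0.96), ([312.0, 310.0, 83.0, 85.0], 0.73), ([329.0, 212.0, 97.0, 49.0], 0.2)]
lid [([315.0, 314.0, 79.0, 76.0], 0.96), ([141.0, 292.0, 103.0, 82.0], 0.92), ([330.0, 216.0, 101.0, 52.0], 0.74)]
button_left [([269.0, 167.0, 19.0, 14.0], 0.6), ([116.0, 244.0, 25.0, 12.0], 0.53), ([280.0, 308.0, 14.0, 12.0], 0.41)]
button_left_pin [([118.0, 244.0, 28.0, 13.0], 0.57), ([280.0, 309.0, 17.0, 10.0], 0.53)]
button_right_pin [([179.0, 260.0, 24.0, 7.0], 0.58), ([329.0, 143.0, 23.0, 13.0], 0.48), ([319.0, 281.0, 14.0, 11.0], 0.41)]
glue [([233.0, 232.0, 17.0, 13.0], 0.69), ([267.0, 164.0, 20.0, 18.0], 0.58)]
jar [([395.0, 176.0, 24.0, 25.0], 0.67)]
spool [([264.0, 129.0, 21.0, 23.0], 0.81)]
scene [[0.86, -0.39, 0.33, 815.3], [0.51, 0.65, -0.57, -376.26], [0.01, 0.66, 0.75, 683.6], [0.0, 0.0, 0.0, 1.0]] 445.9824091420011 -0.13125535977933664
shadow_box [([162.0, 211.0, 63.0, 71.0], 0.87), ([266.0, 244.0, 109.0, 153.0], 0.68), ([275.0, 130.0, 103.0, 82.0], 0.6)]
lid [([156.0, 208.0, 49.0, 55.0], 0.79), ([225.0, 230.0, 34.0, 129.0], 0.67), ([269.0, 120.0, 89.0, 59.0], 0.6), ([312.0, 226.0, 5.0, 26.0], 0.34)]
button_left [([311.0, 223.0, 6.0, 27.0], 0.7)]
button_left_pin [([313.0, 224.0, 7.0, 29.0], 0.59), ([186.0, 184.0, 6.0, 14.0], 0.52), ([227.0, 232.0, 30.0, 128.0], 0.51), ([313.0, 115.0, 15.0, 17.0], 0.46)]
button_right_pin [([183.0, 219.0, 4.0, 9.0], 0.45), ([272.0, 139.0, 11.0, 11.0], 0.45)]
glue [([271.0, 183.0, 16.0, 32.0], 0.65)]
jar [([227.0, 349.0, 34.0, 42.0], 0.65)]
spool [([358.0, 261.0, 24.0, 28.0], 0.77)]
```

View pics/top1.png

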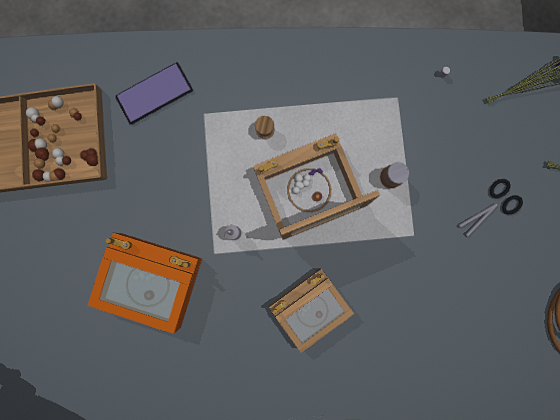

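View pics/scene1.png

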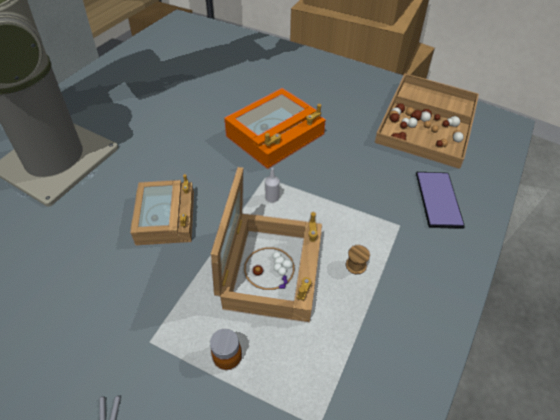

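Candidates in the top view are the orange box (146,283), the small brown box (312,310) and the large brown open box (319,188). By the description the large brown open one is meant. I'll check it in a close crop.

```bash
python3 - <<'E'
from h import *
a=cv2.imread('pics/top1.png')[115:255,215:415];b=cv2.imread('pics/scene1.png')[160:330,190:350]
cv2.imwrite('pics/c1.png',cv2.resize(a,(800,560),interpolation=cv2.INTER_CUBIC))
cv2.imwrite('pics/c2.png',cv2.resize(b,(560,595),interpolation=cv2.INTER_CUBIC))
E
```

```text
(no output)
```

View pics/c1.png

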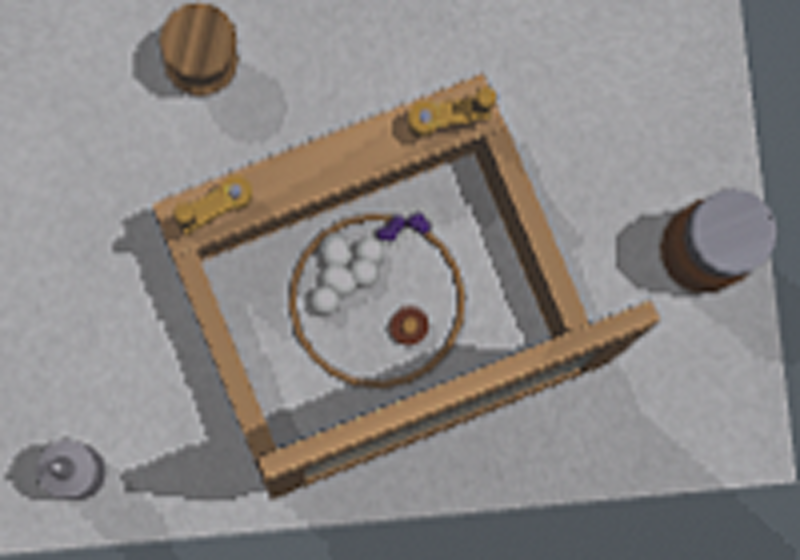

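View pics/c2.png

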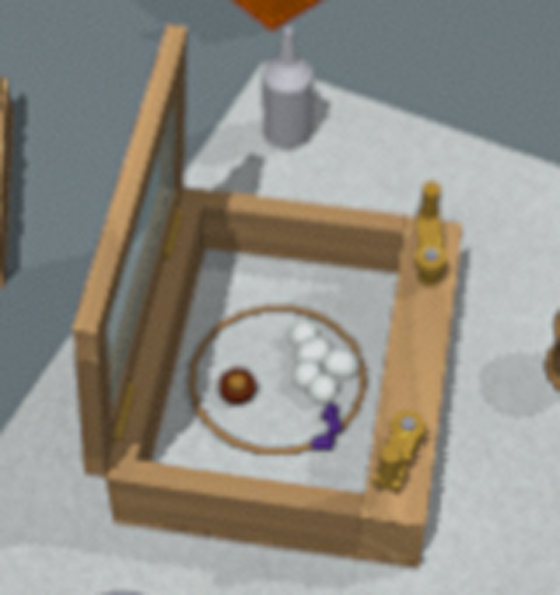

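The crops confirm it: light brown, lid leaning at the hinge side, buttons on the far ledge, flowers inside. Now I'll fit the pose.

```bash
cat > fit.py <<'E'
from h import *
from scipy.optimize import least_squares
import pickle
a=shot('top');b=shot('scene')
def ct(u,v):return (215+u/4-.375,115+v/4-.375)
def cs(u,v):return (190+u/3.5-.36,160+v/3.5-.36)
def lidp(th,d,y,o): return (-75+d*np.cos(th)-o*np.sin(th),y,45+d*np.sin(th)+o*np.cos(th))
def model(q):
    x,y,w,th,bl,br=q;c,s=np.cos(w),np.sin(w)
    W=lambda P:(x+c*P[0]-s*P[1],y+s*P[0]+c*P[1],P[2])
    pl=(61-28*np.sin(bl),50+28*np.cos(bl),84);pr=(61-28*np.sin(br),-50-28*np.cos(br),84)
    D={'cpp':(75,90,45),'cpm':(75,-90,45),'cmm':(-75,-90,45),'sl':(61,50,66),'sr':(61,-50,66),'pl':pl,'pr':pr,
     'li+':lidp(th,120,90,0),'li-':lidp(th,120,-90,0),'lo+':lidp(th,120,90,10),'lo-':lidp(th,120,-90,10)}
    return {k:W(v) for k,v in D.items()}
obs=[(a,'cpp',ct(155,208)),(a,'cpm',ct(484,75)),(a,'sl',ct(235,190)),(a,'sr',ct(425,117)),(a,'pl',ct(183,215)),(a,'pr',ct(487,96)),
(a,'li+',ct(262,462)),(a,'lo-',ct(659,315)),(a,'li-',ct(645,303)),(a,'lo+',ct(268,485)),
(b,'cpp',cs(461,225)),(b,'cmm',cs(110,487)),(b,'sl',cs(432,255)),(b,'sr',cs(408,425)),(b,'pl',cs(431,187)),
(b,'li+',cs(186,28)),(b,'lo+',cs(165,30)),(b,'li-',cs(103,330)),(b,'lo-',cs(78,330))]
def res(q):
    m=model(q);return np.concatenate([proj(p,m[k])-uv for p,k,uv in obs])
x0=at_z(a,319,188,45)
r=least_squares(res,[x0[0],x0[1],.35,1.6,0,0],loss='soft_l1')
print(np.round(r.x,3))
for (p,k,uv),e in zip(obs,res(r.x).reshape(-1,2)):print(k,np.round(e,1),end=' ')
print();
for k,v in model(r.x).items():print(k,np.round(v,1))
np.save('q.npy',r.x)
for n,z,tu,su in(('glue',85,(230,232),0),('jar',60,(398,173),0),('spool',40,(265,126),0)):print(n,np.round(at_z(a,*tu,z)),)
for nm,uvs,z in (('jar',(227,335),60),('spool',(358,250),40)):print(nm,np.round(at_z(b,*uvs,z)))
s=env.observe();print(s['tool_rot'],s['force'])
E
python3 fit.py
```

```text
[5.9218e+02 1.5340e+00 3.8400e-01 1.5000e+00 1.3400e-01 2.1700e-01]
cpp [-0.8 -0.4] cpm [-0.4 -0.9] sl [0.2 0.7] sr [-0.  -0.4] pl [ 0.3 -0.2] pr [-0.2  0. ] li+ [-0.3 -0.9] lo- [1.1 0.3] li- [ 2.2 -2.1] lo+ [ 0.5 -1.1] cpp [ 0.2 -1.4] cmm [-1.3 -2.1] sl [-0.4 -0.9] sr [ 0.4 -1. ] pl [ 0.  -0.3] li+ [ 0.2 -0.3] lo+ [ 0.3 -1.8] li- [-1.2  1.3] lo- [-1.   0.1] 
cpp [628.  113.1  45. ]
cpm [695.4 -53.8  45. ]
cmm [ 556.3 -110.    45. ]
sl [630.   70.7  66. ]
sr [667.5 -22.   66. ]
pl [616.2  95.1  84. ]
pr [672.1 -49.6  84. ]
li+ [496.9  60.1 164.7]
li- [ 564.3 -106.8  164.7]
lo+ [487.6  56.4 165.4]
lo- [ 555.  -110.5  165.4]
glue [496. 153.  85.]
jar [ 609. -174.   60.]
spool [712.  88.  40.]
jar [ 609. -164.   60.]
spool [711.  94.  40.]
[-1.24711801e-05  1.83849853e-01  9.82954338e-01  8.10218281e-07] [-0.746997   -0.00147409  0.45647282]
```

Fit is consistent to 1–2 px: box at (592, 1.5), yaw 22°, lid 1.5 rad, buttons 0.13 and 0.22. The tool's axes already sit at 45° to the box, which suits both button pushes, so no rotation is needed. I'll close the jaw and travel to behind the lid.

jog_arm:
  motion:
    - [[-0.03, -0.031, 0, 0, 0, 0, 1], [-0.06, -0.062, 0, 0, 0, 0, 1], [-0.09, -0.093, 0, 0, 0, 0, 1], [-0.12, -0.124, 0, 0, 0, 0, 1], [-0.15, -0.155, 0, 0, 0, 0, 1]]
  grip_force: 20

```text
time_s: 1.5
tool_pos: [301.0, 359.2, 193.5]
tool_rot: [0.0, 0.184, 0.983, 0.0]
force: [1.8, 1.1, 1.1]
width: 0.144
grasp_force: 0.0
```

jog_arm:
  motion:
    - [[-0.03, -0.031, 0, 0, 0, 0, 1], [-0.06, -0.062, 0, 0, 0, 0, 1], [-0.09, -0.093, 0, 0, 0, 0, 1], [-0.12, -0.124, 0, 0, 0, 0, 1], [-0.15, -0.155, 0, 0, 0, 0, 1]]

```text
time_s: 2.0
tool_pos: [385.0, 160.4, 193.7]
tool_rot: [0.001, 0.184, 0.983, 0.0]
force: [1.2, 0.3, 0.6]
width: 0.001
grasp_force: 0.0
```

jog_arm:
  motion:
    - [[-0.032, -0.032, 0, 0, 0, 0, 1], [-0.064, -0.064, 0.01, 0, 0, 0, 1], [-0.096, -0.096, 0.02, 0, 0, 0, 1], [-0.128, -0.128, 0.03, 0, 0, 0, 1], [-0.16, -0.16, 0.04, 0, 0, 0, 1]]

```text
time_s: 2.5
tool_pos: [476.5, -47.0, 153.4]
tool_rot: [0.001, 0.184, 0.983, 0.0]
force: [0.7, -0.0, 0.9]
width: 0.0
grasp_force: 0.0
```

```bash
cat > plan.py <<'E'
from h import *
q=np.load('q.npy');c,s=np.cos(q[2]),np.sin(q[2])
def world(x,y,z): return np.array([q[0]+c*x-s*y,q[1]+s*x+c*y,z])
def R():
    w,x,y,z=env.observe()['tool_rot'];from scipy.spatial.transform import Rotation as Q;return Q.from_quat([x,y,z,w]).as_matrix()
def delta(P): # tool-axis shift in mm from the present TCP
    st=env.observe();return R().T@(world(*P)-st['tool_pos'])
E
python3 - <<'E'
from plan import *
for _ in range(2): env.get_image('wrist')
st=env.observe();print(st['tool_pos'],st['force'],st['width'])
for th in np.linspace(1.5,0,16):
    print(round(th,2),np.round(delta((-75+108*np.cos(th)-10*np.sin(th)-18,-3,45+108*np.sin(th)+10*np.cos(th))),1))
E
```

```text
[476.12172169 -49.54004883 151.75817935] [-0.19018635  0.36420346 -0.16651907] -0.000835548829888759
1.5 [-22.2  22.3  -1.7]
1.4 [-30.   29.7  -1.5]
1.3 [-37.8  37.1  -0.1]
1.2 [-45.5  44.4   2.3]
1.1 [-53.   51.4   5.8]
1.0 [-60.1  58.2  10.3]
0.9 [-66.9  64.7  15.7]
0.8 [-73.3  70.7  22.1]
0.7 [-79.2  76.3  29.3]
0.6 [-84.5  81.4  37.3]
0.5 [-89.3  85.8  45.9]
0.4 [-93.3  89.7  55.2]
0.3 [-96.7  92.9  65. ]
0.2 [-99.4  95.4  75.2]
0.1 [-101.3   97.2   85.7]
0.0 [-102.4   98.3   96.4]
```

jog_arm:
  motion:
    - [[-0.015, 0.015, -0.002, 0, 0, 0, 1], [-0.022, 0.022, -0.002, 0, 0, 0, 1], [-0.03, 0.03, -0.002, 0, 0, 0, 1], [-0.038, 0.037, 0, 0, 0, 0, 1], [-0.045, 0.044, 0.002, 0, 0, 0, 1]]

```text
time_s: 3.1
tool_pos: [534.5, -19.5, 151.4]
tool_rot: [0.0, 0.183, 0.983, -0.0]
force: [0.8, 0.2, 0.2]
width: -0.002
grasp_force: 0.0
```

jog_arm:
  motion:
    - [[-0.008, 0.007, 0.004, 0, 0, 0, 1], [-0.015, 0.014, 0.008, 0, 0, 0, 1], [-0.022, 0.021, 0.014, 0, 0, 0, 1], [-0.028, 0.027, 0.02, 0, 0, 0, 1], [-0.034, 0.032, 0.027, 0, 0, 0, 1]]

```text
time_s: 3.6
tool_pos: [577.6, -2.4, 123.7]
tool_rot: [-0.0, 0.184, 0.983, -0.0]
force: [-0.5, 0.5, 1.1]
width: 0.002
grasp_force: 0.0
```

```bash
python3 - <<'E'
from plan import *
b=shot('scene','s2');st=env.observe();print(st['tool_pos'],st['force'])
print(R().round(3).tolist())
for th in (.7,.6,.5,.4,.3,.2,.1,0): print(th,np.round(delta((-75+108*np.cos(th)-10*np.sin(th)-18,-3,45+108*np.sin(th)+10*np.cos(th))),1))
cv2.imwrite('pics/s2c.png',cv2.resize(b['img'][120:340,150:380,::-1],(627,600)))
E
```

```text
[577.49132284  -2.09447767 122.21701845] [-1.75778621  0.56959264 -0.44266668]
[[-0.932, 0.361, -0.001], [0.361, 0.932, 0.0], [0.002, -0.0, -1.0]]
0.7 [-2.2 -5.  -0. ]
0.6 [-7.5 -0.   8. ]
0.5 [-12.3   4.4  16.6]
0.4 [-16.4   8.3  25.9]
0.3 [-19.8  11.4  35.7]
0.2 [-22.4  13.9  45.9]
0.1 [-24.3  15.7  56.4]
0 [-25.5  16.8  67.2]
```

View pics/s2c.png

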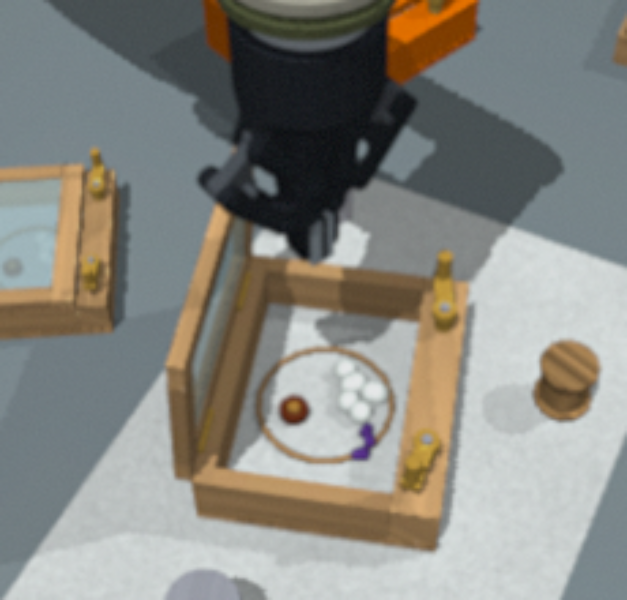

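The picture shows the lid still near upright, with its -y free corner at crop (172,368). The fingertips, at crop (315,258), are already on the box side of it. I'll check the geometry before moving on.

```bash
python3 - <<'E'
from plan import *
a=shot('top','t2');b=shot('scene');w=shot('wrist')
st=env.observe();print(st['tool_pos'],st['force'])
for p,n in((a,'top'),(b,'scene'),(w,'wrist')):
    print(n,'tcp',proj(p,st['tool_pos']).round(1),'lid',[(np.round(r['bbox']).tolist(),round(r['score'],2)) for r in env.regions_of('lid',p)][:3])
for y in(90,-90): print(y,[proj(b,world(-75+120*np.cos(t),y,45+120*np.sin(t))).round() for t in(.7,1.,1.3,1.5)])
for y in(90,-90): print(y,[proj(a,world(-75+120*np.cos(t),y,45+120*np.sin(t))).round() for t in(.7,1.,1.3,1.5)])
t=cv2.resize(a['img'][100:260,200:420,::-1],(800,582))
cv2.imwrite('pics/t2c.png',np.vstack([cv2.resize(a['img'][100:260,200:420,::-1],(412,300)),cv2.resize(w['img'][:,:,::-1],(412,300))]))
E
```

```text
[576.68195566  -2.74382565 123.90351107] [-0.79909472 -0.07390419 -0.10470626]
top tcp [314.5 185.1] lid [([334.0, 213.0, 86.0, 48.0], 0.71), ([320.0, 313.0, 69.0, 68.0], 0.63), ([141.0, 291.0, 102.0, 86.0], 0.63)]
scene tcp [264.3 227.1] lid [([226.0, 247.0, 28.0, 101.0], 0.94), ([271.0, 112.0, 87.0, 22.0], 0.64), ([155.0, 208.0, 47.0, 55.0], 0.61)]
wrist tcp [274.8 238.9] lid [([194.0, 163.0, 335.0, 325.0], 0.86)]
90 [array([292., 190.]), array([276., 179.]), array([257., 171.]), array([243., 167.])]
-90 [array([276., 279.]), array([257., 268.]), array([234., 259.]), array([218., 255.])]
90 [array([262., 187.]), array([267., 200.]), array([274., 216.]), array([280., 229.])]
-90 [array([354., 150.]), array([362., 160.]), array([372., 176.]), array([378., 188.])]
```

View pics/t2c.png

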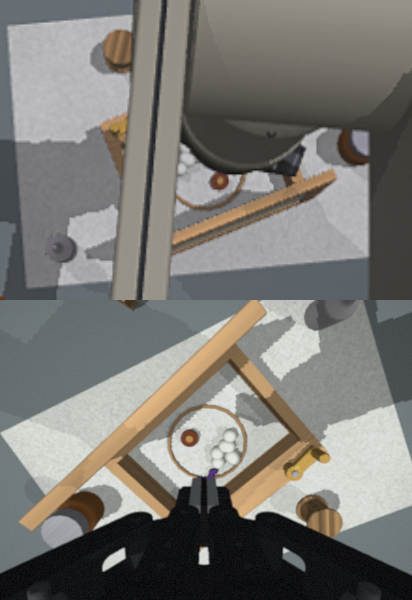

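```bash
python3 - <<'E'
from plan import *
from scipy.optimize import least_squares
b=shot('scene');w=shot('wrist','w2');tp=env.observe()['tool_pos']
for dz in(0,10,20,30,40): print(dz,proj(b,np.array(tp)+[0,0,dz]).round(1))
sc=lambda u,v:np.array([u*560/412,(v-300)*420/300])
th=q[3]
lp=lambda d,y,o:world(-75+d*np.cos(th)-o*np.sin(th),y,45+d*np.sin(th)+o*np.cos(th))
obs=[(world(61,50,66),sc(293,471)),(world(61-28*np.sin(q[4]),50+28*np.cos(q[4]),84),sc(322,457)),(lp(120,-90,0),sc(40,530)),(lp(120,90,0),sc(267,308)),(lp(120,-90,10),sc(21,523))]
for X,uv in obs: print(proj(w,X).round(1),uv.round(1))
f=lambda o:np.concatenate([proj(w,X-o)-uv for X,uv in obs])   # o: true pose minus reported
r=least_squares(f,[0,0,0],loss='soft_l1');print('bias',r.x.round(1),f(r.x).round(1))
print('bias? camera height',np.array(w['T'])[:3,3].round(1))
E
```

```text
0 [264.5 226.9]
10 [264.4 222.9]
20 [264.3 218.9]
30 [264.2 214.8]
40 [264.1 210.6]
[398.9 240.2] [398.3 239.4]
[438.8 218.3] [437.7 219.8]
[ 44.9 324.1] [ 54.4 322. ]
[358.3  17.5] [362.9  11.2]
[ 25.1 310.4] [ 28.5 312.2]
bias [ 0.  -1.6  0.3] [ 2.7 -0.1  3.4 -2.5 -5.8  0.5 -0.5  4.6  0.3 -3.4]
bias? camera height [516.3  21.5 305.7]
```

```bash
python3 - <<'E'
from plan import *
b=shot('scene');w=shot('wrist');tp=np.array(env.observe()['tool_pos'])
for p in(b,w):print([proj(p,tp+[0,0,dz]).round(1).tolist() for dz in(0,10,20,30,40)])
print(proj(w,lp) if 0 else '')
A=cv2.resize(b['img'][180:250,230:300,::-1],(400,400),interpolation=cv2.INTER_NEAREST)
B=cv2.resize(w['img'][210:310,225:325,::-1],(400,400),interpolation=cv2.INTER_NEAREST)
cv2.imwrite('pics/tip.png',np.hstack([A,B]))
E
```

```text
[[264.5, 226.9], [264.4, 223.0], [264.3, 218.9], [264.2, 214.8], [264.1, 210.6]]
[[275.1, 238.1], [275.0, 244.8], [275.0, 252.2], [274.9, 260.6], [274.8, 270.0]]
```

View pics/tip.png

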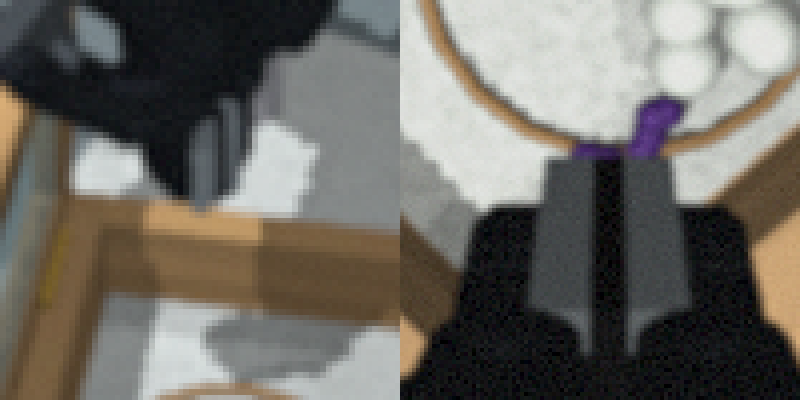

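```bash
python3 - <<'E'
from plan import *
b=shot('scene');w=shot('wrist');tp=np.array(env.observe()['tool_pos']);M=R()
for dz in(0,10,20,30):
    print(dz,[[proj(p,tp+M@np.array([ox,oy,-dz])).round(1).tolist() for ox in(11,0,-11) for oy in (-8,8)] for p in(b,w)])
print(env.observe()['joint_positions'],env.observe()['width'])
E
```

```text
0 [[[256.3, 225.1], [264.3, 220.3], [260.5, 229.4], [268.4, 224.5], [264.7, 233.7], [272.7, 228.8]], [[260.0, 218.5], [290.2, 218.5], [260.2, 238.1], [289.9, 238.1], [260.4, 257.1], [289.7, 257.2]]]
10 [[[256.2, 221.1], [264.2, 216.4], [260.3, 225.4], [268.4, 220.6], [264.6, 229.8], [272.7, 224.8]], [[259.1, 224.2], [290.9, 224.3], [259.3, 244.8], [290.7, 244.8], [259.6, 264.7], [290.4, 264.7]]]
20 [[[256.0, 217.1], [264.1, 212.3], [260.2, 221.4], [268.3, 216.6], [264.5, 225.8], [272.7, 220.8]], [[258.1, 230.6], [291.7, 230.6], [258.3, 252.2], [291.4, 252.2], [258.6, 273.1], [291.2, 273.2]]]
30 [[[255.8, 213.0], [264.0, 208.2], [260.1, 217.3], [268.3, 212.4], [264.4, 221.7], [272.6, 216.7]], [[256.9, 237.8], [292.6, 237.8], [257.3, 260.5], [292.3, 260.6], [257.6, 282.6], [292.0, 282.6]]]
[-9.37327195e-02  1.10101210e-01  1.63683432e+00 -2.19891859e-05
  1.39427051e+00 -1.29456444e+00] -0.0010879753776807095
```

Both views put the physical fingertips about 40 mm above the reported TCP. The scene tip row 216 and wrist tip row 249 agree on this, which explains passing over the lid. I'll go up, back behind the lid, and down lower.

jog_arm:
  motion:
    - [[0, 0, -0.04, 0, 0, 0, 1], [0.026, -0.025, -0.04, 0, 0, 0, 1], [0.052, -0.05, -0.04, 0, 0, 0, 1], [0.078, -0.076, -0.04, 0, 0, 0, 1], [0.078, -0.076, 0, 0, 0, 0, 1]]

```text
time_s: 4.75
tool_pos: [479.1, -47.7, 130.7]
tool_rot: [0.006, 0.184, 0.983, -0.001]
force: [2.9, -0.8, 0.8]
width: 0.002
grasp_force: 0.0
```

jog_arm:
  motion:
    - [[0, 0, 0.007, 0, 0, 0, 1], [0, 0, 0.013, 0, 0, 0, 1], [0, 0, 0.013, 0, 0, 0, 1]]

```text
time_s: 5.05
tool_pos: [476.8, -45.1, 111.2]
tool_rot: [-0.001, 0.184, 0.983, 0.0]
force: [-0.1, 0.2, -0.0]
width: -0.002
grasp_force: 0.0
```

```bash
python3 - <<'E'
from plan import *
b=shot('scene');w=shot('wrist');st=env.observe();tp=np.array(st['tool_pos']);print(tp,st['force'],st['width'],st['joint_positions'])
for dz in(0,42): print([proj(b,tp+R()@np.array([-11,-8,-dz])).round(1)])
H=42
for th in np.linspace(1.5,0,16):
    print(round(th,2),np.round(delta((-75+105*np.cos(th)-10*np.sin(th)-14,-3,45+105*np.sin(th)+10*np.cos(th)-H)),1))
A=cv2.resize(b['img'][120:260,170:310,::-1],(400,400),interpolation=cv2.INTER_NEAREST)
B=cv2.resize(w['img'][:,:,::-1],(400,400))
cv2.imwrite('pics/beh.png',np.hstack([A,B]))
E
```

```text
[477.70404843 -45.26098254 112.25769104] [ 0.53880003 -0.51407795  0.38152765] 0.00473799748394473 [-2.01389447e-01 -1.46654967e-01  1.91361413e+00  2.36139756e-05
  1.37399001e+00 -1.40293246e+00]
[array([199. , 231.2])]
[array([195.6, 214.5])]
1.5 [-25.1  20.2   3.8]
1.4 [-32.8  27.4   4.1]
1.3 [-40.4  34.5   5.4]
1.2 [-47.9  41.6   7.8]
1.1 [-55.2  48.4  11.2]
1.0 [-62.2  54.9  15.5]
0.9 [-68.9  61.2  20.8]
0.8 [-75.1  67.   27. ]
0.7 [-80.9  72.4  34. ]
0.6 [-86.1  77.3  41.8]
0.5 [-90.7  81.6  50.2]
0.4 [-94.7  85.4  59.2]
0.3 [-98.   88.5  68.7]
0.2 [-100.6   90.9   78.7]
0.1 [-102.4   92.7   88.9]
0.0 [-103.5   93.7   99.3]
```

View pics/beh.png

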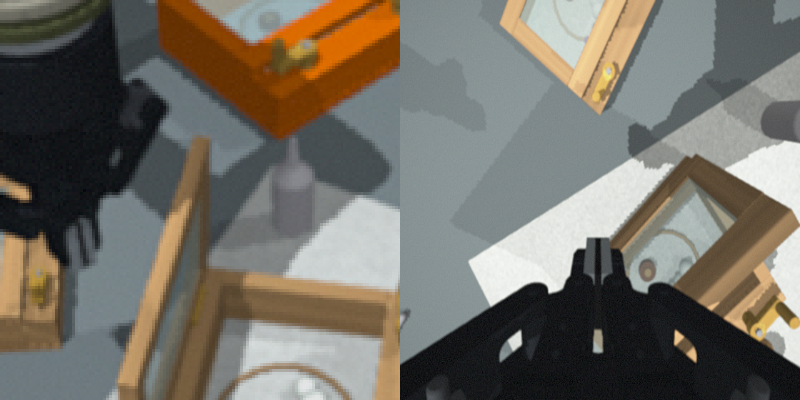

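Tip seen at crop (80,262), now behind the lid. The offset is about 42–47 mm. I'll start the sweep.

jog_arm:
  motion:
    - [[-0.015, 0.012, 0.006, 0, 0, 0, 1], [-0.025, 0.02, 0.008, 0, 0, 0, 1], [-0.033, 0.027, 0.008, 0, 0, 0, 1], [-0.04, 0.034, 0.009, 0, 0, 0, 1], [-0.048, 0.042, 0.011, 0, 0, 0, 1]]

```text
time_s: 5.65
tool_pos: [537.7, -23.5, 100.9]
tool_rot: [0.0, 0.184, 0.983, -0.0]
force: [-0.6, -0.6, -0.0]
width: -0.002
grasp_force: 0.6
```

```bash
cat > lidfit.py <<'E'
from plan import *
def iou(p,H=None):
    rs=env.regions_of('lid',p)
    best=None
    for r in rs[:4]:
        m=r['mask']
        for th in np.arange(0,1.6,.02):
            P=[proj(p,world(-75+d*np.cos(th)-o*np.sin(th),y,45+d*np.sin(th)+o*np.cos(th))) for d in(0,120) for y in(-90,90) for o in(0,10)]
            h=cv2.convexHull(np.int32(np.round(P)));M=np.zeros(m.shape,np.uint8);cv2.fillConvexPoly(M,h,1)
            cover=(M.astype(bool)&m).sum()/(M.astype(bool)|m).sum()
            if best is None or cover>best[0]:best=(cover,th,r['score'])
    return best
E
python3 - <<'E'
from lidfit import *
b=shot('scene','s3');print(np.round(iou(b),2));st=env.observe();print(st['tool_pos'],st['force'])
w=shot('wrist','w3');print(np.round(iou(w),2))
for th in np.linspace(1.2,0.5,8):
    print(round(th,2),np.round(delta((-75+105*np.cos(th)-10*np.sin(th)-14,-3,45+105*np.sin(th)+10*np.cos(th)-45)),1))
E
```

```text
[0.   0.   0.68]
[537.84505811 -22.94695252 100.37102737] [-0.53231057  0.64012549 -0.6676023 ]
[0.66 1.18 0.81]
1.2 [-0.7 -0.2 -1.1]
1.1 [-8.   6.6  2.2]
1.0 [-15.   13.2   6.6]
0.9 [-21.7  19.4  11.9]
0.8 [-27.9  25.3  18.1]
0.7 [-33.6  30.7  25.1]
0.6 [-38.9  35.5  32.8]
0.5 [-43.5  39.9  41.2]
```

The wrist view puts the lid at about 1.18 rad, as planned. It is being pushed, so I'll continue.

jog_arm:
  motion:
    - [[-0.008, 0.007, 0.002, 0, 0, 0, 1], [-0.015, 0.013, 0.007, 0, 0, 0, 1], [-0.022, 0.019, 0.012, 0, 0, 0, 1], [-0.028, 0.025, 0.018, 0, 0, 0, 1], [-0.034, 0.031, 0.025, 0, 0, 0, 1]]

```text
time_s: 6.35
tool_pos: [580.4, -6.8, 74.7]
tool_rot: [-0.0, 0.184, 0.983, -0.0]
force: [-0.8, -0.6, 0.1]
width: -0.003
grasp_force: 0.6
```

```bash
python3 - <<'E'
from lidfit import *
w=shot('wrist','w4');print(np.round(iou(w),2));b=shot('scene');print(np.round(iou(b),2));st=env.observe();print(st['tool_pos'],st['force'])
for th in np.linspace(.7,0,8):
    print(round(th,2),np.round(delta((-75+105*np.cos(th)-10*np.sin(th)-14,-3,45+105*np.sin(th)+10*np.cos(th)-45)),1))
E
```

```text
[0.75 0.62 0.56]
[0.68 0.68 0.94]
[579.40799331  -6.77443448  74.74842055] [-0.54119219 -0.17097232 -0.37688196]
0.7 [ 0.1 -0.2 -0.5]
0.6 [-5.1  4.7  7.2]
0.5 [-9.8  9.  15.6]
0.4 [-13.8  12.8  24.6]
0.3 [-17.1  15.9  34.1]
0.2 [-19.7  18.3  44.1]
0.1 [-21.6  20.1  54.3]
0.0 [-22.7  21.1  64.7]
```

jog_arm:
  motion:
    - [[-0.005, 0.005, 0.007, 0, 0, 0, 1], [-0.01, 0.009, 0.016, 0, 0, 0, 1], [-0.014, 0.013, 0.025, 0, 0, 0, 1], [-0.017, 0.016, 0.034, 0, 0, 0, 1], [-0.02, 0.018, 0.044, 0, 0, 0, 1]]

```text
time_s: 7.05
tool_pos: [605.0, 2.9, 30.4]
tool_rot: [-0.0, 0.184, 0.983, 0.0]
force: [-0.5, 0.1, 0.0]
width: -0.002
grasp_force: 0.4
```

jog_arm:
  motion:
    - [[-0.001, 0.001, 0.004, 0, 0, 0, 1], [-0.002, 0.002, 0.008, 0, 0, 0, 1], [-0.002, 0.002, 0.012, 0, 0, 0, 1], [-0.002, 0.002, 0.012, 0, 0, 0, 1]]

```text
time_s: 7.45
tool_pos: [607.1, 3.7, 18.9]
tool_rot: [-0.0, 0.184, 0.983, -0.0]
force: [0.1, -0.2, -0.5]
width: 0.001
grasp_force: 0.0
```

```bash
python3 - <<'E'
from lidfit import *
w=shot('wrist','w5');print(np.round(iou(w),2));b=shot('scene');print(np.round(iou(b),2));st=env.observe();print(st['tool_pos'],st['force'],st['grasp_force'])
E
```

```text
[0.82 0.   0.98]
[0.   0.   0.88]
[607.60379272   3.68421036  19.80026047] [-0.02261966  0.60315448 -1.12864712] 0.0
```

jog_arm:
  motion:
    - [[0, 0, 0.003, 0, 0, 0, 1], [0, 0, 0.003, 0, 0, 0, 1]]

```text
time_s: 7.85
tool_pos: [608.1, 3.7, 16.9]
tool_rot: [0.001, 0.184, 0.983, 0.0]
force: [-0.2, 0.0, 2.9]
width: -0.0
grasp_force: 1.3
```

jog_arm:
  motion:
    - [[0, 0, 0.003, 0, 0, 0, 1], [0, 0, 0.003, 0, 0, 0, 1]]

```text
time_s: 8.05
tool_pos: [608.7, 3.7, 15.9]
tool_rot: [0.001, 0.184, 0.983, 0.0]
force: [-5.9, 0.3, 17.9]
width: -0.003
grasp_force: 8.4
```

jog_arm:
  motion:
    - [[0, 0, 0.002, 0, 0, 0, 1], [0, 0, 0.002, 0, 0, 0, 1]]

```text
time_s: 8.25
tool_pos: [609.0, 3.7, 15.4]
tool_rot: [0.001, 0.184, 0.983, 0.0]
force: [-12.9, 1.7, 26.0]
width: 0.0
grasp_force: 13.7
```

Contact firmed up to 26 N with no more travel, so the lid is shut: lid top 55 mm gives a tip offset of about 38.5 mm. I'll lift and re-measure.

jog_arm:
  motion:
    - [[0, 0, -0.03, 0, 0, 0, 1], [0, 0, -0.07, 0, 0, 0, 1], [0.05, -0.05, -0.11, 0, 0, 0, 1], [0.08, -0.08, -0.13, 0, 0, 0, 1], [0.08, -0.08, -0.13, 0, 0, 0, 1]]

```text
time_s: 8.75
tool_pos: [502.4, -42.8, 143.0]
tool_rot: [0.001, 0.184, 0.983, -0.0]
force: [-0.2, 0.3, -0.6]
width: 0.002
grasp_force: 0.0
```

```bash
python3 - <<'E'
from lidfit import *
b=shot('scene','s6');w=shot('wrist','w6');print(np.round(iou(b),2),np.round(iou(w),2));st=env.observe();print(st['tool_pos'],st['force'])
for p in(b,w):
  print([proj(p,world(*P)).round(1).tolist() for P in((61,50,66),(61,-50,66),(61-28*np.sin(q[4]),50+28*np.cos(q[4]),84),(61-28*np.sin(q[5]),-50-28*np.cos(q[5]),84),(75,90,45),(75,-90,45),(45,90,55),(45,-90,55),(-75,-90,55),(-75,90,55))])
W=cv2.resize(w['img'][:,:,::-1],(800,600));S=cv2.resize(b['img'][170:330,200:340,::-1],(263,300))
cv2.imwrite('pics/w6b.png',np.hstack([cv2.resize(w['img'][:,:,::-1],(537,403)),cv2.copyMakeBorder(S,0,103,0,0,0)]))
E
```

```text
[0.96 0.02 0.86] [0.65 0.   0.62]
[504.12185495 -42.12106393 141.78215267] [ 0.04130775  0.60628524 -1.23964927]
[[312.7, 231.6], [306.6, 280.1], [312.8, 212.8], [301.5, 288.4], [321.5, 222.5], [311.9, 309.4], [305.7, 217.1], [293.4, 303.9], [219.2, 293.6], [241.4, 209.5]]
[[467.6, 297.4], [370.3, 369.5], [509.0, 283.4], [345.2, 400.0], [504.2, 266.8], [341.0, 388.0], [490.2, 246.7], [321.0, 375.6], [225.8, 286.3], [396.5, 135.9]]
```

View pics/w6b.png

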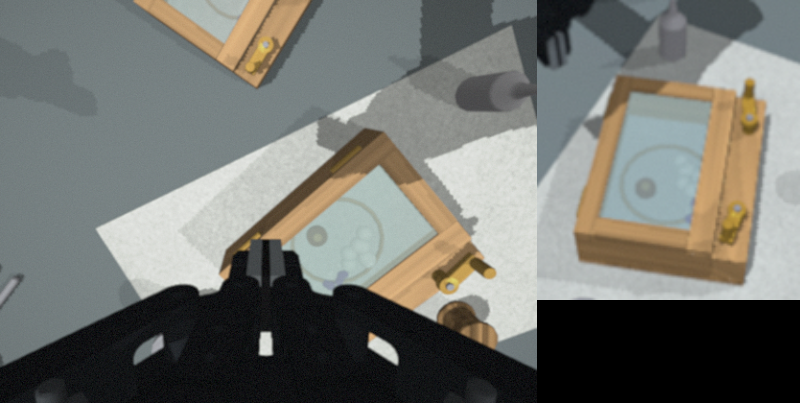

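The lid is shut and the box has not moved: left screw at (312.3,232.9) against a predicted (312.7,231.6). Next is the left button, so I'll move to its outside corner, high first.

jog_arm:
  motion:
    - [[-0.01, 0.04, 0, 0, 0, 0, 1], [-0.02, 0.08, 0.01, 0, 0, 0, 1], [-0.03, 0.12, 0.02, 0, 0, 0, 1], [-0.04, 0.16, 0.03, 0, 0, 0, 1], [-0.05, 0.198, 0.042, 0, 0, 0, 1]]

```text
time_s: 9.45
tool_pos: [623.0, 127.1, 97.3]
tool_rot: [-0.001, 0.183, 0.983, -0.0]
force: [0.4, 0.0, -0.7]
width: 0.001
grasp_force: 0.0
```

```bash
python3 - <<'E'
from plan import *
w=shot('wrist');st=env.observe();print(st['tool_pos'],st['force'])
u=np.array([-.685,-.729]);v=np.array([-.729,.685])
for uu in(-47,-35,-4,4): print(uu,delta((*(np.array([61,50])+25*v+uu*u),34)).round(1))
E
```

```text
[623.30094739 131.67047874  93.38479138] [-4.85562741  2.16996088 -1.42747046]
-47 [-3.6 -7.4 59.4]
-35 [ -3.5 -19.4  59.4]
-4 [ -3.4 -50.4  59.3]
4 [ -3.4 -58.4  59.3]
```

jog_arm:
  motion:
    - [[0, 0, 0.02, 0, 0, 0, 1], [0, 0, 0.04, 0, 0, 0, 1], [0, 0, 0.062, 0, 0, 0, 1], [0, 0, 0.062, 0, 0, 0, 1]]

```text
time_s: 9.9
tool_pos: [618.5, 125.0, 31.5]
tool_rot: [-0.004, 0.183, 0.983, -0.001]
force: [-1.1, 0.1, 0.5]
width: 0.001
grasp_force: 0.0
```

```bash
cat > st.py <<'E'
import sys
from plan import *
sg=float(sys.argv[1])  # +1 left, -1 right
u=np.array([-.685,-.729*sg]);v=np.array([-.729,.685*sg])
if len(sys.argv)>2:
    w=shot('wrist');print([np.round(r['bbox']).tolist() for r in env.regions_of('button_left',w)],'pin pred',{f:proj(w,world(61-28*np.sin(f),sg*(50+28*np.cos(f)),84)).round().tolist() for f in(.13,.5,1,1.3,1.57)})
st=env.observe();t=np.array(st['tool_pos']);d=t[:2]-q[:2];bx=np.array([c*d[0]+s*d[1],-s*d[0]+c*d[1]])-[61,50*sg]
print('u',(bx@u).round(1),'v',(bx@v).round(1),'z',t[2].round(1),'F u',np.round(st['force'],1))
for uu in(-35,0): print(uu,delta((*(np.array([61,50*sg])+25*v+uu*u),34)).round(1))
E
python3 st.py 1
```

```text
u -46.4 v 30.4 z 31.5 F u [-1.1  0.1  0.5]
-35 [ -5.4 -11.4  -2.5]
0 [ -5.3 -46.4  -2.4]
```

jog_arm:
  motion:
    - [[-0.005, 0, -0.002, 0, 0, 0, 1], [-0.005, -0.004, -0.002, 0, 0, 0, 1], [-0.005, -0.008, -0.002, 0, 0, 0, 1], [-0.005, -0.013, -0.002, 0, 0, 0, 1], [-0.005, -0.018, -0.002, 0, 0, 0, 1]]

```text
time_s: 10.4
tool_pos: [620.5, 105.5, 40.2]
tool_rot: [0.001, 0.184, 0.983, 0.0]
force: [-0.7, 3.4, 1.4]
width: 0.002
grasp_force: 2.1
```

jog_arm:
  motion:
    - [[0, -0.004, 0, 0, 0, 0, 1], [0, -0.008, 0, 0, 0, 0, 1], [0, -0.012, 0, 0, 0, 0, 1], [0, -0.016, 0, 0, 0, 0, 1], [0, -0.02, 0, 0, 0, 0, 1]]

```text
time_s: 10.9
tool_pos: [612.9, 87.1, 39.7]
tool_rot: [0.0, 0.184, 0.983, 0.0]
force: [-1.5, 2.2, 2.3]
width: 0.0
grasp_force: 1.7
```

```bash
python3 st.py 1 w; python3 - <<'E'
from h import *
b=shot('scene','s7');w=shot('wrist','w7')
for p in(b,w):print([(np.round(r['bbox']).tolist(),round(r['score'],2)) for k in('button_left','button_left_pin') for r in env.regions_of(k,p)])
E
```

```text
[[252.0, 254.0, 29.0, 40.0]] pin pred {0.13: [295.0, 275.0], 0.5: [274.0, 264.0], 1: [240.0, 262.0], 1.3: [221.0, 268.0], 1.57: [207.0, 278.0]}
u -8.5 v 21.7 z 39.6 F u [-2.7 -0.   3.3]
-35 [ 3.3 26.5  5.6]
0 [ 3.3 -8.5  5.6]
[([308.0, 228.0, 18.0, 21.0], 0.7), ([185.0, 183.0, 4.0, 15.0], 0.61), ([309.0, 227.0, 17.0, 26.0], 0.59)]
[([253.0, 254.0, 31.0, 36.0], 0.71), ([149.0, 200.0, 294.0, 364.0], 0.54), ([252.0, 252.0, 31.0, 35.0], 0.71)]
```

Button at about 1.0 rad, so the face extent is about 8.6 mm. I'll push about 11 mm more, a little lower.

jog_arm:
  motion:
    - [[0.002, -0.002, 0.002, 0, 0, 0, 1], [0.003, -0.004, 0.003, 0, 0, 0, 1], [0.003, -0.006, 0.003, 0, 0, 0, 1], [0.003, -0.009, 0.003, 0, 0, 0, 1], [0.003, -0.009, 0.003, 0, 0, 0, 1]]

```text
time_s: 11.8
tool_pos: [610.5, 80.1, 39.3]
tool_rot: [0.004, 0.184, 0.983, 0.001]
force: [3.9, 0.1, 10.6]
width: 0.0
grasp_force: 6.1
```

```bash
python3 st.py 1 w; python3 - <<'E'
from h import *
b=shot('scene','s8');w=shot('wrist','w8')
for p in(b,w):print([(np.round(r['bbox']).tolist(),round(r['score'],2)) for k in('button_left','button_left_pin') for r in env.regions_of(k,p)])
E
```

```text
[[252.0, 257.0, 27.0, 36.0]] pin pred {0.13: [314.0, 275.0], 0.5: [292.0, 264.0], 1: [259.0, 262.0], 1.3: [240.0, 269.0], 1.57: [225.0, 278.0]}
u -1.6 v 21.6 z 39.3 F u [ 3.  -0.4 10.6]
-35 [ 3.4 33.4  5.3]
0 [ 3.5 -1.6  5.2]
[([307.0, 229.0, 20.0, 18.0], 0.65), ([184.0, 183.0, 7.0, 17.0], 0.62), ([307.0, 231.0, 18.0, 18.0], 0.74)]
[([252.0, 254.0, 33.0, 39.0], 0.85), ([252.0, 253.0, 26.0, 38.0], 0.93)]
```

The finger's back is resting on the pin top: z stuck at 39.3 with 10.6 N. I'll raise 4 mm, then carry on pushing.

jog_arm:
  motion:
    - [[0, 0, -0.002, 0, 0, 0, 1], [0, 0, -0.004, 0, 0, 0, 1], [0, -0.001, -0.004, 0, 0, 0, 1]]

```text
time_s: 12.5
tool_pos: [606.6, 79.3, 40.2]
tool_rot: [-0.0, 0.184, 0.983, 0.0]
force: [1.0, 2.1, 0.3]
width: 0.003
grasp_force: 0.7
```

```bash
python3 st.py 1 w
```

```text
[[251.0, 262.0, 29.0, 36.0]] pin pred {0.13: [318.0, 281.0], 0.5: [297.0, 270.0], 1: [264.0, 268.0], 1.3: [245.0, 274.0], 1.57: [230.0, 284.0]}
u 0.8 v 25.2 z 39.9 F u [0.2 0.9 1.5]
-35 [-0.3 35.8  5.9]
0 [-0.2  0.8  5.9]
```

jog_arm:
  motion:
    - [[0, -0.001, 0, 0, 0, 0, 1], [0, -0.002, 0, 0, 0, 0, 1], [0, -0.002, 0, 0, 0, 0, 1]]

```text
time_s: 12.9
tool_pos: [605.6, 77.1, 40.1]
tool_rot: [-0.0, 0.184, 0.983, -0.0]
force: [1.5, 0.3, -0.5]
width: -0.001
grasp_force: 0.7
```

jog_arm:
  motion:
    - [[0, -0.001, 0, 0, 0, 0, 1], [0, -0.0015, 0, 0, 0, 0, 1], [0, -0.0015, 0, 0, 0, 0, 1]]

```text
time_s: 13.2
tool_pos: [605.1, 75.8, 40.3]
tool_rot: [-0.0, 0.184, 0.983, -0.0]
force: [1.1, 1.6, -0.4]
width: 0.003
grasp_force: 0.7
```

```bash
python3 st.py 1 w; python3 - <<'E'
from h import *
w=shot('wrist','w9')
for k in('button_left','button_left_pin'):
  for r in env.regions_of(k,w): print(k,r['bbox'],r['score'])
E
```

```text
[[251.0, 257.0, 25.0, 18.0]] pin pred {0.13: [327.0, 281.0], 0.5: [306.0, 270.0], 1: [273.0, 268.0], 1.3: [254.0, 274.0], 1.57: [239.0, 284.0]}
u 4.3 v 25.0 z 40.3 F u [ 1.2  0.9 -0.2]
-35 [-0.  39.3  6.3]
0 [0.  4.3 6.3]
button_left [341.4, 11.3, 50.1, 17.3] 0.57
button_left [249.4, 257.1, 24.1, 20.1] 0.48
button_left_pin [249.4, 254.9, 23.0, 19.8] 0.55
```

jog_arm:
  motion:
    - [[0, -0.001, 0, 0, 0, 0, 1], [0, -0.001, 0, 0, 0, 0, 1], [0, -0.001, 0, 0, 0, 0, 1]]

```text
time_s: 13.75
tool_pos: [605.0, 74.9, 40.4]
tool_rot: [-0.0, 0.184, 0.983, 0.0]
force: [1.3, 1.0, -0.7]
width: -0.001
grasp_force: 0.8
```

jog_arm:
  motion:
    - [[0, -0.001, 0, 0, 0, 0, 1], [0, -0.001, 0, 0, 0, 0, 1], [0, -0.001, 0, 0, 0, 0, 1]]

```text
time_s: 14.05
tool_pos: [604.7, 74.0, 40.5]
tool_rot: [0.0, 0.184, 0.983, -0.0]
force: [2.6, 1.4, -1.7]
width: 0.001
grasp_force: 1.0
```

jog_arm:
  motion:
    - [[0, -0.001, 0, 0, 0, 0, 1], [0, -0.001, 0, 0, 0, 0, 1], [0, -0.001, 0, 0, 0, 0, 1]]

```text
time_s: 14.35
tool_pos: [604.3, 73.0, 40.5]
tool_rot: [0.0, 0.184, 0.983, 0.0]
force: [1.9, 0.5, -0.6]
width: 0.001
grasp_force: 1.2
```

jog_arm:
  motion:
    - [[0, 0.015, 0, 0, 0, 0, 1], [0, 0.03, -0.02, 0, 0, 0, 1], [0, 0.03, -0.06, 0, 0, 0, 1], [0, 0.03, -0.06, 0, 0, 0, 1]]

```text
time_s: 14.75
tool_pos: [618.9, 102.5, 106.8]
tool_rot: [0.004, 0.183, 0.983, 0.001]
force: [0.5, 0.4, 0.2]
width: 0.001
grasp_force: 0.0
```

```bash
python3 st.py 1 w; python3 - <<'E'
from plan import *
b=shot('scene','s10')
for k in('button_left','button_left_pin'):
  print(k,[np.round(r['bbox']).tolist() for r in env.regions_of(k,b)][:2])
print({f:proj(b,world(61-28*np.sin(f),50+28*np.cos(f),84)).round().tolist() for f in(.13,1,1.2,1.3,1.4,1.57)},proj(b,world(61,50,66)))
cv2.imwrite('pics/s10c.png',cv2.resize(b['img'][190:310,240:360,::-1],(600,600),interpolation=cv2.INTER_CUBIC))
E
```

```text
[[221.0, 237.0, 57.0, 51.0]] pin pred {0.13: [262.0, 225.0], 0.5: [247.0, 217.0], 1: [223.0, 216.0], 1.3: [210.0, 220.0], 1.57: [200.0, 227.0]}
u -24.0 v 24.1 z 102.0 F u [-1.1 -0.   0.1]
-35 [ 1.  10.9 68. ]
0 [  1.1 -24.1  68. ]
button_left [[304.0, 229.0, 20.0, 17.0]]
button_left_pin [[307.0, 230.0, 16.0, 15.0]]
{0.13: [313.0, 213.0], 1: [301.0, 217.0], 1.2: [299.0, 219.0], 1.3: [298.0, 220.0], 1.4: [298.0, 221.0], 1.57: [297.0, 223.0]} [312.68131214 231.58753627]
```

Left reads about 1.5 rad: in the scene, the box's left edge at 294 and top at 220 match the 1.4–1.57 prediction. Next is the right button's outside corner.

jog_arm:
  motion:
    - [[-0.026, -0.025, 0, 0, 0, 0, 1], [-0.052, -0.05, 0, 0, 0, 0, 1], [-0.078, -0.075, 0, 0, 0, 0, 1], [-0.104, -0.1, 0, 0, 0, 0, 1], [-0.131, -0.124, 0, 0, 0, 0, 1]]

```text
time_s: 15.5
tool_pos: [691.7, -63.2, 98.5]
tool_rot: [-0.001, 0.184, 0.983, -0.0]
force: [0.0, 0.3, 0.3]
width: 0.002
grasp_force: 0.0
```

jog_arm:
  motion:
    - [[0, 0, 0.02, 0, 0, 0, 1], [0, 0, 0.03, 0, 0, 0, 1], [0, 0, 0.03, 0, 0, 0, 1], [0, 0, 0.03, 0, 0, 0, 1]]

```text
time_s: 15.9
tool_pos: [691.4, -60.9, 69.4]
tool_rot: [-0.001, 0.183, 0.983, 0.0]
force: [0.3, -0.4, -0.6]
width: -0.001
grasp_force: 0.0
```

```bash
sed -i 's/^u=.*/u,v=(np.array([-.685,-.729]),np.array([-.729,.685])) if sg>0 else (np.array([-.729,.685]),np.array([-.685,-.729]))/' st.py; python3 st.py -1 w
```

```text
[[479.0, 28.0, 66.0, 52.0]] pin pred {0.13: [285.0, 209.0], 0.5: [276.0, 190.0], 1: [276.0, 161.0], 1.3: [283.0, 145.0], 1.57: [294.0, 132.0]}
u -37.7 v 27.3 z 71.2 F u [-0.3  0.5 -0.1]
-35 [ 2.7  2.3 37.2]
0 [37.7  2.4 37.2]
```

jog_arm:
  motion:
    - [[-0.006, 0.003, 0, 0, 0, 0, 1], [-0.006, 0.003, 0.015, 0, 0, 0, 1], [-0.006, 0.003, 0.029, 0, 0, 0, 1], [-0.006, 0.003, 0.029, 0, 0, 0, 1], [-0.006, 0.003, 0.029, 0, 0, 0, 1]]

```text
time_s: 16.5
tool_pos: [697.8, -61.1, 39.6]
tool_rot: [-0.001, 0.184, 0.983, -0.0]
force: [-0.7, -0.5, 0.2]
width: -0.001
grasp_force: 0.0
```

```bash
python3 st.py -1
```

```text
u -42.5 v 25.5 z 39.6 F u [-0.7 -0.5  0.2]
-35 [7.4 0.5 5.6]
0 [42.4  0.5  5.7]
```

jog_arm:
  motion:
    - [[0.004, 0, 0, 0, 0, 0, 1], [0.008, 0, 0, 0, 0, 0, 1], [0.012, 0, 0, 0, 0, 0, 1], [0.016, 0, 0, 0, 0, 0, 1], [0.02, 0, 0, 0, 0, 0, 1]]

```text
time_s: 17.0
tool_pos: [680.8, -54.7, 42.2]
tool_rot: [0.001, 0.184, 0.983, -0.0]
force: [0.9, -2.2, 1.2]
width: 0.002
grasp_force: 1.1
```

jog_arm:
  motion:
    - [[0.003, 0, 0, 0, 0, 0, 1], [0.006, 0, 0, 0, 0, 0, 1], [0.009, 0, 0, 0, 0, 0, 1], [0.012, 0, 0, 0, 0, 0, 1], [0.014, 0, 0, 0, 0, 0, 1]]

```text
time_s: 17.5
tool_pos: [667.0, -48.7, 41.3]
tool_rot: [-0.0, 0.184, 0.983, 0.0]
force: [0.9, -0.5, -0.1]
width: 0.005
grasp_force: 0.6
```

```bash
python3 st.py -1 w
```

```text
[[493.0, 54.0, 85.0, 105.0], [300.0, 128.0, 494.0, 255.0]] pin pred {0.13: [280.0, 288.0], 0.5: [270.0, 268.0], 1: [270.0, 237.0], 1.3: [277.0, 219.0], 1.57: [289.0, 205.0]}
u -9.3 v 25.1 z 41.3 F u [ 0.9 -0.8 -0.1]
-35 [-25.8   0.    7.3]
0 [9.3 0.1 7.3]
```

jog_arm:
  motion:
    - [[0.002, 0, 0, 0, 0, 0, 1], [0.004, 0, 0, 0, 0, 0, 1], [0.006, 0, 0, 0, 0, 0, 1], [0.008, 0, 0, 0, 0, 0, 1], [0.008, 0, 0, 0, 0, 0, 1]]

```text
time_s: 18.1
tool_pos: [659.7, -45.9, 41.4]
tool_rot: [-0.0, 0.184, 0.983, 0.0]
force: [1.5, -0.6, -0.3]
width: -0.003
grasp_force: 0.5
```

```bash
python3 st.py -1 w; python3 - <<'E'
from plan import *
b=shot('scene','s11')
for k in('button_right','button_right_pin'):
  print(k,[(np.round(r['bbox']).tolist(),round(r['score'],2)) for r in env.regions_of(k,b)][:4])
print({f:proj(b,world(61-28*np.sin(f),-50-28*np.cos(f),84)).round().tolist() for f in(.2,.8,1,1.2,1.3,1.4,1.57)},proj(b,world(61,-50,66)))
E
```

```text
[[490.0, 74.0, 85.0, 98.0], [308.0, 139.0, 502.0, 278.0]] pin pred {0.13: [280.0, 305.0], 0.5: [270.0, 285.0], 1: [270.0, 254.0], 1.3: [277.0, 237.0], 1.57: [289.0, 223.0]}
u -1.5 v 25.3 z 41.4 F u [ 0.   1.1 -0.8]
-35 [-33.5   0.3   7.4]
0 [1.5 0.3 7.4]
button_right [([184.0, 219.0, 5.0, 9.0], 0.62)]
button_right_pin [([358.0, 260.0, 27.0, 27.0], 0.67)]
{0.2: [302.0, 289.0], 0.8: [293.0, 283.0], 1: [291.0, 280.0], 1.2: [290.0, 277.0], 1.3: [290.0, 276.0], 1.4: [290.0, 274.0], 1.57: [290.0, 272.0]} [306.63141159 280.0526992 ]
```

jog_arm:
  motion:
    - [[0.001, 0, 0, 0, 0, 0, 1], [0.002, 0, 0, 0, 0, 0, 1], [0.003, 0, 0, 0, 0, 0, 1], [0.003, 0, 0, 0, 0, 0, 1]]

```text
time_s: 18.75
tool_pos: [657.3, -44.8, 41.5]
tool_rot: [0.0, 0.184, 0.983, 0.0]
force: [2.9, 0.1, 0.4]
width: 0.002
grasp_force: 1.1
```

jog_arm:
  motion:
    - [[0.001, 0, 0, 0, 0, 0, 1], [0.0015, 0, 0, 0, 0, 0, 1], [0.0015, 0, 0, 0, 0, 0, 1]]

```text
time_s: 19.05
tool_pos: [655.9, -44.4, 41.6]
tool_rot: [0.0, 0.184, 0.983, 0.0]
force: [2.4, 0.3, -0.3]
width: -0.002
grasp_force: 1.3
```

jog_arm:
  motion:
    - [[0.001, 0, 0, 0, 0, 0, 1], [0.001, 0, 0, 0, 0, 0, 1], [0.001, 0, 0, 0, 0, 0, 1]]

```text
time_s: 19.35
tool_pos: [654.9, -44.1, 41.5]
tool_rot: [0.0, 0.184, 0.983, 0.0]
force: [3.7, 1.6, 0.3]
width: 0.0
grasp_force: 1.5
```

Now I'll back off along the push line, rise, and look.

jog_arm:
  motion:
    - [[-0.015, 0, 0, 0, 0, 0, 1], [-0.03, 0, -0.02, 0, 0, 0, 1], [-0.03, 0, -0.06, 0, 0, 0, 1], [-0.06, -0.03, -0.1, 0, 0, 0, 1]]

```text
time_s: 19.75
tool_pos: [695.5, -84.9, 135.5]
tool_rot: [-0.003, 0.182, 0.983, 0.001]
force: [0.8, -0.9, 0.4]
width: 0.004
grasp_force: 0.0
```

jog_arm:
  motion:
    - [[0.045, -0.02, -0.02, 0, 0, 0, 1], [0.09, -0.04, -0.04, 0, 0, 0, 1], [0.135, -0.06, -0.04, 0, 0, 0, 1], [0.18, -0.08, -0.04, 0, 0, 0, 1], [0.18, -0.08, -0.04, 0, 0, 0, 1]]

```text
time_s: 20.25
tool_pos: [493.4, -97.3, 172.9]
tool_rot: [-0.004, 0.184, 0.983, -0.0]
force: [0.5, 0.9, -0.5]
width: -0.002
grasp_force: 0.0
```

```bash
python3 - <<'E'
from lidfit import *
b=shot('scene','s12');w=shot('wrist','w12');a=shot('top','t12');print(env.observe()['tool_pos'])
print(np.round(iou(b),2))
for n,p in(('s',b),('w',w),('t',a)):
  for k in('button_left','button_right'):
    print(n,k,[(np.round(r['bbox']).tolist(),round(r['score'],2)) for r in env.regions_of(k,p)][:4])
  for sg in(1,-1):print(sg,'pivot',proj(p,world(61,50*sg,66)).round(1),{f:proj(p,world(61-28*np.sin(f),sg*(50+28*np.cos(f)),84)).round().tolist() for f in(1,1.3,1.57)})
S=cv2.resize(b['img'][200:310,240:350,::-1],(400,400),interpolation=cv2.INTER_CUBIC)
A=cv2.resize(a['img'][120:220,240:340,::-1],(400,400),interpolation=cv2.INTER_CUBIC)
cv2.imwrite('pics/fin.png',np.hstack([S,A]))
E
```

```text
[500.545672   -98.05192243 176.02464271]
[0.92 0.02 0.73]
s button_left [([305.0, 232.0, 22.0, 17.0], 0.69), ([315.0, 112.0, 12.0, 19.0], 0.66)]
s button_right [([297.0, 279.0, 26.0, 21.0], 0.68)]
1 pivot [312.7 231.6] {1: [301.0, 217.0], 1.3: [298.0, 220.0], 1.57: [297.0, 223.0]}
-1 pivot [306.6 280.1] {1: [291.0, 280.0], 1.3: [290.0, 276.0], 1.57: [290.0, 272.0]}
w button_left [([540.0, 82.0, 41.0, 37.0], 0.68), ([502.0, 258.0, 39.0, 37.0], 0.67), ([414.0, 213.0, 243.0, 194.0], 0.32)]
w button_right [([337.0, 46.0, 33.0, 41.0], 0.88)]
1 pivot [513.3 266.1] {1: [527.0, 243.0], 1.3: [516.0, 247.0], 1.57: [508.0, 252.0]}
-1 pivot [420.2 334.7] {1: [397.0, 340.0], 1.3: [402.0, 332.0], 1.57: [408.0, 326.0]}
t button_left [([276.0, 171.0, 11.0, 20.0], 0.7), ([116.0, 243.0, 26.0, 11.0], 0.59), ([280.0, 307.0, 12.0, 10.0], 0.45)]
t button_right [([178.0, 262.0, 19.0, 9.0], 0.48), ([316.0, 279.0, 16.0, 8.0], 0.47)]
1 pivot [273.6 162.8] {1: [271.0, 175.0], 1.3: [275.0, 175.0], 1.57: [279.0, 174.0]}
-1 pivot [320.8 143.5] {1: [334.0, 149.0], 1.3: [331.0, 152.0], 1.57: [328.0, 154.0]}
```

View pics/fin.png

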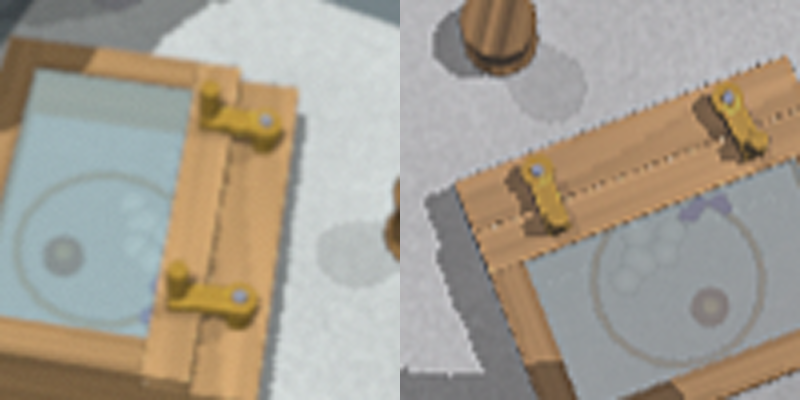

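Both buttons are square over the shut lid. In the top crop, the left pivot at (537,172) has its pin at (560,222), and the right pivot at (728,98) has its pin at (755,147). Both match about 1.5–1.57 rad, and the spool and box are undisturbed. Handing in.

```bash
python3 -c "
from bench import env
print(env.finish_job())"
```

```text
the job is handed in; nothing more can be done
None
```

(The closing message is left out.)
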